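# Moisture check on a clamped chopping board

## Robot

A 6-joint arm with a two-finger parallel gripper is mounted at the origin on the work surface. World frame = base frame: x ahead of the robot, y to its left, z up, the work surface at z = 0. Lengths are in m, angles in rad, forces in N, time in s.
With the tool pointing down it reaches from about 0.35 to 0.875 m from the base axis. Payload 4.2 kg.
Tool frame: the origin (TCP) lies midway between the tips of the shut fingers; the grasp point (between the pads) lies 19 mm behind it; z points along the fingers, y is the line along which they close (so a half turn about z gives the same grasp; the last joint's range is limited). The gripper opens to 85 mm and grips with 20 to 120 N. Pads are 22 mm wide; open, the fingers measure 114 mm over their backs; the gripper's body (76 mm by 85 mm) begins 54 mm behind the grasp point. The pads swing forward as they close: fully open they stand 13 mm farther back than shut.
Start: joints at [-0.972, 0.385, 0.008, 0, -1.194, -0.259], TCP at [0.208, -0.589, 0.231] pointing down, gripper open.
Joint ranges: [-3.14, 3.14], [-1.21, 2.06], [-1.07, 1.41], [-3.16, 2.05], [-2.99, -0.16], [-3.1, 3.1]. Speed limits (rad/s): [2.79, 2.79, 3.14, 3.14, 3.14, 3.14].

## Interface

Orientations are given as [roll, pitch, yaw] about the fixed x, y, z axes, in that order (R = Rz(yaw) Ry(pitch) Rx(roll)).
In Python, from rig import telemetry, vision, close_job gives the robot as it stands.
- The arm moves only by the shell command python3 -m pendant 'ROWS' [FORCE]. ROWS is JSON, a list of rows, each an object with "translation": the shift along the tool's x, y, z in units of 50 mm (1.0 is 50 mm), a list of three; "roll": the turn about the tool's z in units of 5 degrees (1.0 is 5 degrees); "claw": the finger opening in mm, from 0 to 85.4. In form: [{"translation": [x, y, z], "roll": roll, "claw": claw}, ...]. A call has 1 to 12 rows; each row shifts and turns the commanded pose from where the row before left it, along the tool's axes as they then stand; what a row does not reach is not made up. A row lasts 1/8 s, in which the tool goes at most 62.5 mm and 10.7 degrees, less where a joint would pass 70% of its speed; a pose out of reach is approached as far as the arm can. A call is refused whole if a number of a shift passes 1 or a number of a turn 1, either way. A call with a gripper value outside its range is refused whole. The fingers move at their own pace and stop on an object; FORCE is the grip in N (left out, the last holds). Time passes only in rows, so rows that do not move let the fingers close. It gives the time, the measured TCP pose, the force, the opening and the grip force at its end, in the units of the state.
- telemetry.state(): the state, without advancing time (a new reading comes with each control period).
- vision.capture(name): name is "scene" or "side" or "wrist"; returns (picture, depth): 420x560x3 uint8, red, green, blue; 420x560 float32, m along the optical axis (not along the pixel's ray), 0 where there is no reading.
- vision.camera_params(name): a dict with "fx", "fy", "cx", "cy" (pixels), "R" (3x3) and "t" (3): a world point X has camera coordinates R X + t. Camera axes: x right, y down, z forward; pixel columns grow to the right and rows downward; lengths in m; the calibration is good to about 2 mm. A picture is of the moment at which its call begins: read the wrist's pose just before it. camera_params takes no time and is no camera call; for the wrist camera it gives the pose at the moment of the call.
- close_job(): hands the job in; it is judged then, once.
The state is a dict: "time": time; "joint_pos": joint angles; "dq": joint speeds; "tau": joint torques, N m; "position": TCP position; "tcp_rot": TCP orientation; "contact_force": force on the tool from outside, world axes, zero at the start; "wrist_torque": the same for the moment, N m; "gripper_width": finger opening in m; "finger_force": force on a finger pad.
Only numpy, scipy, OpenCV 4.12 (cv2) and the standard library are available. Lean on these libraries where they do the work, as an engineer would, in place of code of your own. Each camera call takes 0.05 s, during which the arm holds its last target. There are 200 camera calls.

## Task

Swing the red cam lever all the way round so that the jaw clamps the chopping board, then take the yellow moisture meter out of its dock and hold it upright on the board with one pin on each of the two blue dots, pressed gently so that its spring-loaded pin head is about half pushed in. Finish like that: the program ends with the gripper still holding the meter on the dots, board still clamped and nothing else on the worktop disturbed.

Things in the scene. Friction and masses are not known exactly. Their poses are not given: they have to be found in the camera images.
- rest: Fixed dark steel tray 280 x 330 x 6 mm on the worktop, with a stop bar (40 mm high) along its -y side and the clamp jaw (38 mm high) along its +y side. Origin at the worktop, under the middle of the board's place; z up. Its yaw varies.
- board: Loose wooden chopping board 260 (x) x 200 (y) x 30 mm, about 1.2 kg, lying on the tray between the stop and the jaw; origin at the centre of its underside, its top is 36 mm above the worktop. Clamping shifts it by a few mm.
- dot_a (a point): Centre of one blue dot, 16 mm across, drawn on the board's top; z up.
- dot_b (a point): Centre of the other blue dot, 16 mm across, 30 mm from the first.
- cam_lever (a joint): Cam lever on an upright pivot; 0 to 1.57 rad, growing counter-clockwise seen from above. At 0 the lever points along the rest's +y (away from the board, free), at 1.57 along the rest's -x (beside the jaw, clamped). It starts between 0 and 0.5 and stays where it is left; turning it takes about 0.35 N m, up to 0.6 N m once the jaw meets the board.
- cam_pivot (a point): Point on the lever's upright pivot axis, 46 mm above the worktop, 155 mm from the rest's origin along its +y.
- lever_knob (a point): Upright red round knob on the lever's end, 22 mm across and 36 mm tall, 85 mm from the pivot axis. The point lies on its axis at 68 mm above the worktop; the knob spans 44 to 80 mm, the flat red bar under it 34 to 44 mm.
- jaw_pad: Rubber face of the clamp jaw, 190 x 8 x 24 mm, sprung; the lever drives it about 14 mm towards the rest's -y. Origin at the middle of the face that meets the board.
- meter: Loose yellow moisture meter 30 (x) x 52 (y) x 130 (z) mm, about 170 g, standing upright in its dock, with two steel pins below. Origin at the centre of the case's underside (the shoulder, 24 mm above the worktop while docked; case top at 154 mm); z up along the case. Black rubber grip zone from 67 to 117 mm above the origin: pinch it there across its 30 mm (x) sides.
- pin_a (a point): Tip of the pin at the meter's +y side: 15 mm to +y and 18 mm below the meter's origin while the pin head is out. Pins are 6 mm across.
- pin_b (a point): Tip of the other pin, 15 mm to the meter's -y; either pin may go on either dot.
- pin_head (a joint): Spring-loaded pin head under the meter: 0 m fully out, 0.010 m fully in, where it hits a hard stop. It takes 1.4 N to start and 0.7 N more per mm (about 5 N at 5 mm).
- dock: Fixed black dock, an open-topped pocket 49 x 71 x 50 mm with 2 to 3 mm play round the meter and two flat feet, 90 x 20 x 6 mm, spreading to its x sides. Origin at the worktop under its centre; z up; same yaw as the meter at the start. Lift the meter straight up at least 50 mm to clear it.
- chilli: Green chilli pepper, 200 mm long, lying to the left of the tray; origin at its underside; leave it alone.
- chilli2: Another green chilli, lying beyond the tray; origin at its underside; leave it alone.
- cleaver: Cleaver, steel blade 190 x 90 mm and black handle, lying beyond the tray; origin at its underside; leave it alone.
- oil_bottle: Amber oil bottle, 60 mm across, 190 mm tall; origin at its underside; leave it alone.
- bowl: White bowl, 130 mm across, 55 mm tall; origin at its underside; leave it alone.
- salt_jar: Glass salt jar, 64 mm across, 90 mm tall; origin at its underside; leave it alone.
- pepper_mill: Dark wooden pepper mill, 56 mm across, 172 mm tall; origin at its underside; leave it alone.
Things that resemble listed ones, but are neither listed nor needed, are in the scene too. Leave any pink look-alike of the dock alone.

How it is judged:
By the outcome, as a careful person would: the job done as asked, in the order asked, and still so for the second after the job is handed in, while the arm keeps its last pose, push and grip.
It also fails if it takes over 58 s, if anything falls off the work surface, if the arm or the gripper's body presses on something with over 40 N, if the wrist force passes 120 N, or if a joint passes its speed limit or range.

## Working session

There is one attempt and no reset: what is moved stays moved. The work goes in short steps, Python scripts to look and compute and a shell command to move; the robot and the scene stay as the last step left them, time stands still between calls to the robot, and variables do not carry over. Pictures are saved under pics/ and viewed, at most 10 in all, crops included, and the job is handed in when it is done.

```bash
ls; mkdir -p pics; cat > h.py <<'E'
import numpy as np, cv2
from rig import telemetry, vision
def cap(n):
    p=vision.camera_params(n); im,d=vision.capture(n)
    R=np.array(p["R"]);t=np.array(p["t"])
    v,u=np.mgrid[0:420,0:560]
    C=np.stack([(u-p["cx"])/p["fx"]*d,(v-p["cy"])/p["fy"]*d,d],-1)
    W=(C-t)@R
    W[d==0]=np.nan
    return im,d,W,p
def save(n,im): cv2.imwrite("pics/"+n+".png",im[...,::-1])
E
python3 - <<'E'
from h import *
s=telemetry.state();print(s)
ims=[]
for n in("scene","side"):
    im,d,W,p=cap(n);np.savez(n+".npz",im=im,d=d,W=W);save(n,im)
    print(n,p["fx"],-np.array(p["R"]).T@np.array(p["t"]))
E
```

```text
pics
{'time': 0.0, 'joint_pos': array([-9.72386111e-01,  3.85589241e-01,  6.58002139e-03, -5.14808090e-04,
       -1.19402473e+00, -2.58583088e-01]), 'dq': array([ 0.00235322, -0.00075163, -0.00166572,  0.00053444,  0.00024248,
        0.00023071]), 'tau': array([ 5.87542927e-04, -3.92287838e+01,  1.88400203e+01,  4.18596178e+00,
       -4.61930176e-03, -1.92305708e-05]), 'position': array([ 0.20812899, -0.58867902,  0.23018161]), 'tcp_rot': array([ 3.13930708e+00, -1.09823710e-04, -2.80195534e+00]), 'contact_force': array([-0.01543209,  1.22058728,  0.61250183]), 'wrist_torque': array([ 0.02745183, -0.04473439, -0.01764294]), 'finger_force': 0.0, 'gripper_width': 0.08537359722780186}
scene 428.104110838485 [1.23496158 0.22884647 0.98305645]
side 388.7101541155523 [ 0.44959687 -0.71089802  0.88716571]
```

View pics/scene.png

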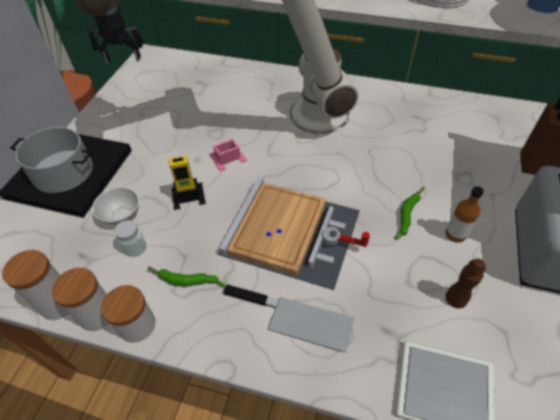

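View pics/side.png

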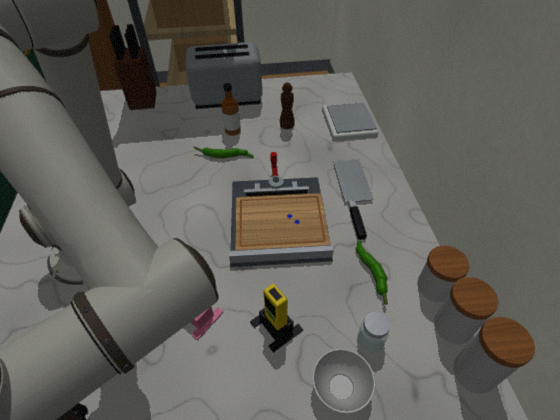

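The scene view shows the meter in its black dock at (182,175). The red knob is at (366,239), the blue dots at (268,234) and (279,231), and a pink look-alike dock at (228,153). In the side view the meter is at (275,305), the knob at (274,157), and the dots at (290,216) and (297,222). Possible confusions are the pink dock at (228,153) scene / (207,320) side, which is not the black one, and red versus other objects, where only the lever is red. I choose the yellow meter in the black dock. Next I measure and take one close crop.

```bash
cat > m.py <<'E'
from h import *
def masks(im):
    h=cv2.cvtColor(im,cv2.COLOR_RGB2HSV).astype(int);H,S,V=h[...,0],h[...,1],h[...,2]
    return dict(red=((H<6)|(H>174))&(S>190)&(V>80),blue=(H>110)&(H<130)&(S>150)&(V>60),yel=(H>22)&(H<34)&(S>180)&(V>90),wood=(H>8)&(H<20)&(S>90)&(V>120))
def rays(uv,p,z):
    R=np.array(p["R"]);t=np.array(p["t"]);c=-R.T@t
    r=np.c_[(uv[:,0]-p["cx"])/p["fx"],(uv[:,1]-p["cy"])/p["fy"],np.ones(len(uv))]@R
    return c+r*((z-c[2])/r[:,2])[:,None]
E
python3 - <<'E'
from m import *
np.set_printoptions(precision=4,suppress=True)
crops=[]
for n in("scene","side"):
    f=np.load(n+".npz");im,W=f["im"],f["W"];p=vision.camera_params(n);M=masks(im)
    print(n)
    for k in("red","blue","yel"):
        N,L,st,ce=cv2.connectedComponentsWithStats(M[k].astype(np.uint8))
        for i in range(1,N):
            if st[i,4]<8: continue
            q=W[L==i];q=q[~np.isnan(q[:,0])]
            print(k,ce[i],st[i,4],"med",np.median(q,0),"max z",np.percentile(q[:,2],97), "ray36" ,rays(ce[i:i+1],p,.036)[0] if k=="blue" else "")
            if k!="blue":
              zt=np.percentile(q[:,2],97);tp=q[q[:,2]>zt-.006];print("   top",tp.mean(0),len(tp), cv2.minAreaRect(tp[:,:2].astype(np.float32)))
    # board top
    ok=(abs(W[...,2]-.036)<.004)&M["wood"]
    N,L,st,ce=cv2.connectedComponentsWithStats(ok.astype(np.uint8));i=1+np.argmax(st[1:,4]);q=W[L==i]
    print("board",ce[i],cv2.minAreaRect(q[:,:2].astype(np.float32)))
    c=[(110,140),(230,270)][n=="side"]
    crops.append(cv2.resize(im[c[1]:c[1]+90,c[0]:c[0]+130],None,fx=3,fy=3,interpolation=cv2.INTER_CUBIC))
    crops.append(cv2.resize(im[[190,140][n=="side"]:][:90,[250,210][n=="side"]:][:,:130],None,fx=3,fy=3,interpolation=cv2.INTER_CUBIC))
save("crop",np.vstack([np.hstack(crops[:2]),np.hstack(crops[2:])]))
E
```

```text
scene
red [364.902  238.0784] 51 med [0.5607 0.2444 0.0786] max z 0.08255425386474913 ray36 
   top [0.5567 0.2439 0.0803] 29 ((0.5560556650161743, 0.24438191950321198), (0.017172064632177353, 0.012733014300465584), 8.7589750289917)
red [348.7714 239.3429] 70 med [0.5531 0.2019 0.0441] max z 0.047226154470381886 ray36 
   top [0.5529 0.2036 0.0442] 67 ((0.5523356795310974, 0.2074006050825119), (0.052517134696245193, 0.013654152862727642), 88.11065673828125)
yel [182.337  174.0815] 270 med [ 0.4974 -0.2885  0.098 ] max z 0.15647372940330428 ray36 
   top [ 0.4953 -0.2948  0.154 ] 79 ((0.49353253841400146, -0.2952924370765686), (0.025166848674416542, 0.04446890577673912), 26.888158798217773)
board [277.8429 226.5081] ((0.5434716939926147, 0.004095651209354401), (0.19882230460643768, 0.2589547336101532), 85.67985534667969)
side
red [273. 154.] 15 med [0.5498 0.2432 0.0816] max z 0.08312272636440149 ray36 
   top [0.5497 0.2436 0.0812] 14 ((0.5498680472373962, 0.2436622530221939), (0.015308665111660957, 0.013193516992032528), 80.04898071289062)
red [274.32 171.24] 25 med [0.5485 0.2011 0.0447] max z 0.04715607571316636 ray36 
   top [0.5483 0.202  0.0446] 25 ((0.5491414666175842, 0.20386448502540588), (0.032536424696445465, 0.009605322033166885), 83.09833526611328)
blue [289.5 215.8] 10 med [0.5687 0.015  0.0367] max z 0.03986490468256448 ray36 [0.569  0.0166 0.036 ]
blue [296.5 221.2] 10 med [ 0.5856 -0.0078  0.0377] max z 0.03965599852958303 ray36 [ 0.5857 -0.0064  0.036 ]
yel [274.7557 296.017 ] 176 med [ 0.487  -0.3049  0.1545] max z 0.1566737818737862 ray36 
   top [ 0.4877 -0.3013  0.1544] 173 ((0.4881565570831299, -0.29894551634788513), (0.0281954538077116, 0.05049366503953934), 31.15165901184082)
board [277.7487 218.872 ] ((0.5339730381965637, 0.01606082171201706), (0.18110044300556183, 0.23998522758483887), 86.29762268066406)
```

View pics/crop.png

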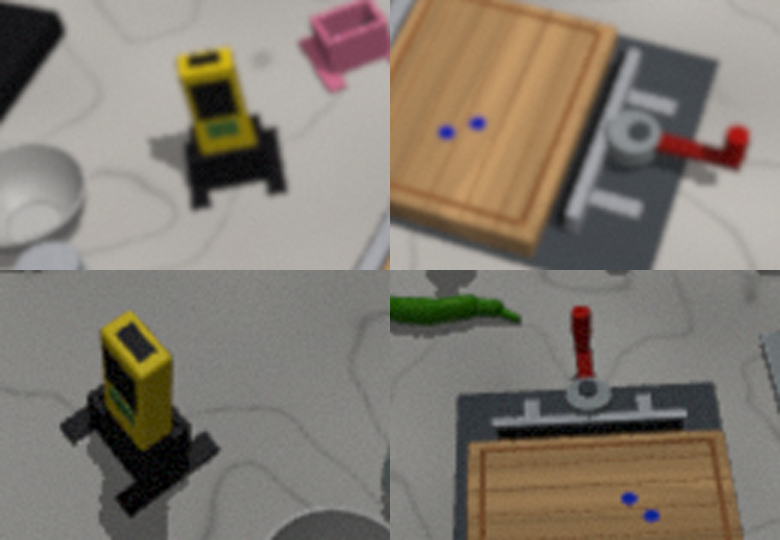

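The crops confirm the yellow meter in the black dock, with the pink dock separate. The red knob is at the lever end, pointing nearly straight away from the board. Rest yaw is about -4°, and pivot to knob measures 85 mm, as specified. First move is turning the tool to yaw -89°.

```bash
python3 -m pendant '[{"translation":[0,0,0],"roll":-1,"claw":85},{"translation":[0,0,0],"roll":-1,"claw":85},{"translation":[0,0,0],"roll":-1,"claw":85},{"translation":[0,0,0],"roll":-1,"claw":85},{"translation":[0,0,0],"roll":-1,"claw":85},{"translation":[0,0,0],"roll":-1,"claw":85},{"translation":[0,0,0],"roll":-1,"claw":85},{"translation":[0,0,0],"roll":-1,"claw":85},{"translation":[0,0,0],"roll":-1,"claw":85},{"translation":[0,0,0],"roll":-1,"claw":85},{"translation":[0,0,0],"roll":-1,"claw":85},{"translation":[0,0,0],"roll":-1,"claw":85}]' 30
cat > go.py <<'E'
import sys
from h import *
from scipy.spatial.transform import Rotation as Ro
def to(x,y,z,yawdeg=None):
    s=telemetry.state();R=Ro.from_euler("xyz",s["tcp_rot"]).as_matrix()
    yaw=np.degrees(s["tcp_rot"][2]);print("t",round(s["time"],2),"pos",s["position"].round(4),"rpy",np.degrees(s["tcp_rot"]).round(2),"F",s["contact_force"].round(1),"w",round(s["gripper_width"],4))
    dr=0
    if yawdeg is not None:
        dr=-((yawdeg-yaw+180)%360-180)/5
    print("roll units",round(dr,2),"shift units now",(R.T@(np.array([x,y,z])-s["position"])/.05).round(2), "after roll",((R@Ro.from_euler("z",dr*5,degrees=True).as_matrix()).T@(np.array([x,y,z])-s["position"])/.05).round(2))
if __name__=="__main__": to(*map(float,sys.argv[1:]))
E
python3 go.py .553 .20 .23 -89
```

```text
time: 1.6
position: [0.2082, -0.5889, 0.2306]
tcp_rot: [3.141, 0.001, -1.752]
contact_force: [0.6, -0.1, -0.1]
gripper_width: 0.085
finger_force: 0.0
t 1.6 pos [ 0.2082 -0.5889  0.2306] rpy [ 1.7996e+02  6.0000e-02 -1.0037e+02] F [ 0.6 -0.1 -0.1] w 0.085
roll units -2.27 shift units now [-16.76  -3.94   0.03] after roll [-15.66  -7.17   0.03]
```

```bash
python3 -m pendant '[{"translation":[0,0,0],"roll":-1,"claw":85},{"translation":[0,0,0],"roll":-1,"claw":85},{"translation":[0,0,0],"roll":-0.27,"claw":85},{"translation":[-0.98,-0.45,0],"roll":0,"claw":85},{"translation":[-0.98,-0.45,0],"roll":0,"claw":85},{"translation":[-0.98,-0.45,0],"roll":0,"claw":85},{"translation":[-0.98,-0.45,0],"roll":0,"claw":85},{"translation":[-0.98,-0.45,0],"roll":0,"claw":85},{"translation":[-0.98,-0.45,0],"roll":0,"claw":85},{"translation":[-0.98,-0.45,0],"roll":0,"claw":85},{"translation":[-0.98,-0.45,0],"roll":0,"claw":85},{"translation":[-0.98,-0.45,0],"roll":0,"claw":85}]' >/dev/null
python3 -m pendant '[{"translation":[-0.98,-0.45,0],"roll":0,"claw":85},{"translation":[-0.98,-0.45,0],"roll":0,"claw":85},{"translation":[-0.98,-0.45,0],"roll":0,"claw":85},{"translation":[-0.98,-0.45,0],"roll":0,"claw":85},{"translation":[-0.98,-0.45,0],"roll":0,"claw":85},{"translation":[-0.98,-0.45,0],"roll":0,"claw":85},{"translation":[-0.9,-0.4,0],"roll":0,"claw":85},{"translation":[0,0,0],"roll":0,"claw":85},{"translation":[0,0,0],"roll":0,"claw":85}]' >/dev/null
python3 go.py .553 .2437 .052 -89
python3 - <<'E'
from m import *
np.set_printoptions(precision=4,suppress=True)
im,d,W,p=cap("wrist");save("w1",im);M=masks(im)
for k in("red","blue"):
    N,L,st,ce=cv2.connectedComponentsWithStats(M[k].astype(np.uint8))
    for i in range(1,N):
        if st[i,4]<30: continue
        q=W[L==i];q=q[~np.isnan(q[:,0])]
        print(k,ce[i],st[i],"med",np.median(q,0),"max z",np.percentile(q[:,2],97))
        zt=np.percentile(q[:,2],97);tp=q[q[:,2]>zt-.006];print("   top",tp.mean(0),len(tp), cv2.minAreaRect(tp[:,:2].astype(np.float32)))
E
```

```text
t 4.22 pos [0.5541 0.1955 0.2308] rpy [ 1.7992e+02 -4.0000e-02 -8.9200e+01] F [ 0.1 -0.6 -0.6] w 0.0845
roll units -0.04 shift units now [-0.97  0.    3.57] after roll [-0.97  0.    3.57]
red [286.0505 187.3576] [277 166  20  49 713] med [0.5499 0.1986 0.0447] max z 0.04611153505822469
   top [0.5498 0.199  0.0447] 712 ((0.5497452020645142, 0.2025865763425827), (0.04811480641365051, 0.017106765881180763), 86.99671173095703)
red [283.562  244.4177] [272 226  23  30 395] med [0.5513 0.2444 0.0808] max z 0.08229272281074813
   top [0.5519 0.2449 0.0808] 376 ((0.5520434379577637, 0.2450408786535263), (0.019141273573040962, 0.02004578523337841), 89.31587982177734)
```

View pics/w1.png

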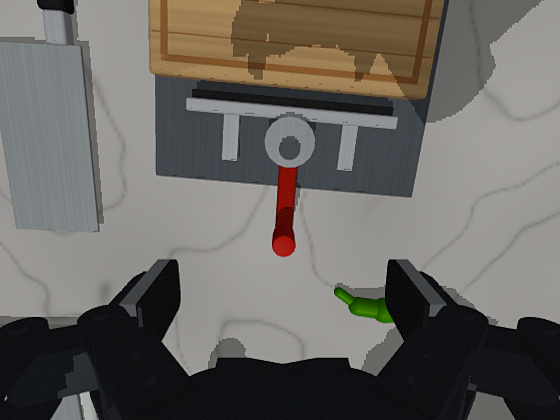

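The wrist view shows the knob at (284,244), the pivot ring at (290,143), and the chilli tip at (340,292), which lies low and clear of the fingers. I'll measure the pivot and jaw bar while moving over the knob.

```bash
python3 - <<'E'
from m import *
np.set_printoptions(precision=4,suppress=True)
im,d,W,p=cap("wrist");np.savez("w1.npz",im=im,W=W)
for z in(.040,.046,.052,.06): print(z,rays(np.array([[290,143.]]),p,z))
print("z ring",np.nanmedian(W[120:165,268:312,2]),np.nanmax(W[120:165,268:312,2]))
q=W[120:165,268:312].reshape(-1,3);q=q[q[:,2]>.047];print(len(q),cv2.minEnclosingCircle(q[:,:2].astype(np.float32)),q.mean(0))
print("jaw bar ends",W[105,190],W[123,394],"tray edge",W[174,160],W[194,408])
E
python3 -m pendant '[{"translation":[-0.98,-0.05,0],"roll":0,"claw":45},{"translation":[0,0.1,0.8],"roll":0,"claw":45},{"translation":[0,0,0.8],"roll":0,"claw":45},{"translation":[0,0,0],"roll":0,"claw":45},{"translation":[0,0,0],"roll":0,"claw":45}]'
python3 go.py .5515 .2445 .052 -91
```

```text
0.04 [[0.5467 0.1563 0.04  ]]
0.046 [[0.5469 0.1558 0.046 ]]
0.052 [[0.547  0.1553 0.052 ]]
0.06 [[0.5472 0.1547 0.06  ]]
z ring 0.04700366463554633 0.053364524395523395
990 ((0.5472829937934875, 0.15517739951610565), 0.023526683449745178) [0.5477 0.1562 0.0488]
jaw bar ends [0.6406 0.1227 0.0393] [0.4486 0.1364 0.0381] tray edge [0.685  0.1937 0.0073] [0.4164 0.2118 0.0076]
time: 4.95
position: [0.5526, 0.2445, 0.1533]
tcp_rot: [-3.139, 0.001, -1.557]
contact_force: [1.4, 0.3, 0.2]
gripper_width: 0.0448
finger_force: 0.0
t 4.95 pos [0.5526 0.2445 0.1533] rpy [-1.7983e+02  6.0000e-02 -8.9210e+01] F [1.4 0.3 0.2] w 0.0448
roll units 0.36 shift units now [0.   0.03 2.03] after roll [0.   0.03 2.03]
```

```bash
python3 -m pendant '[{"translation":[0,0.02,0.7],"roll":0.6,"claw":45},{"translation":[0,0,0.7],"roll":0,"claw":45},{"translation":[0,0,0.63],"roll":0,"claw":45},{"translation":[0,0,0],"roll":0,"claw":26},{"translation":[0,0,0],"roll":0,"claw":26},{"translation":[0,0,0],"roll":0,"claw":26}]'
python3 - <<'E'
from go import to
import numpy as np
from rig import telemetry
c=np.array([.548,.158]);
to(.5515,.2445,.052,-93)
# chord per 5 deg row in tool frame (tool x toward pivot, tool y = (sin yaw,-cos yaw))
r=.0865;a=np.radians(5);print("per row tangential units",r*np.sin(a)/.05,"radial",r*(1-np.cos(a))/.05)
E
```

```text
time: 5.7
position: [0.5517, 0.2456, 0.0522]
tcp_rot: [-3.138, 0.003, -1.609]
contact_force: [-0.1, -0.3, -0.5]
gripper_width: 0.0262
finger_force: 0.0
t 5.7 pos [0.5517 0.2456 0.0522] rpy [-1.798e+02  1.500e-01 -9.217e+01] F [-0.1 -0.3 -0.5] w 0.0262
roll units 0.17 shift units now [0.02 0.   0.  ] after roll [0.02 0.   0.  ]
per row tangential units 0.15077943495344862 radial 0.0065831723012802065
```

```bash
python3 -m pendant '[{"translation":[0.007,0.15,0],"roll":-1,"claw":26},{"translation":[0.007,0.15,0],"roll":-1,"claw":26},{"translation":[0.007,0.15,0],"roll":-1,"claw":26},{"translation":[0.007,0.15,0],"roll":-1,"claw":26},{"translation":[0.007,0.15,0],"roll":-1,"claw":26},{"translation":[0.007,0.15,0],"roll":-1,"claw":26},{"translation":[0.007,0.15,0],"roll":-1,"claw":26},{"translation":[0.007,0.15,0],"roll":-1,"claw":26}]'
python3 - <<'E'
from go import *
s=telemetry.state();v=s["position"][:2]-[.548,.158];print(np.hypot(*v),np.degrees(np.arctan2(v[1],v[0])))
a=np.radians(176);to(.548+.0855*np.cos(a),.158+.0855*np.sin(a),.052,-4)
E
```

```text
time: 6.7
position: [0.4973, 0.2284, 0.052]
tcp_rot: [-3.133, -0.001, -0.907]
contact_force: [5.9, -0.3, -2.3]
gripper_width: 0.0264
finger_force: 2.1
0.08678085091384616 125.7840853521959
t 6.7 pos [0.4973 0.2284 0.052 ] rpy [-1.7951e+02 -3.0000e-02 -5.1960e+01] F [ 5.9 -0.3 -2.3] w 0.0264
roll units -9.59 shift units now [ 0.59  1.34 -0.01] after roll [-0.6   1.33 -0.01]
```

```bash
python3 -m pendant '[{"translation":[0.007,0.15,0],"roll":-1,"claw":26},{"translation":[0.007,0.15,0],"roll":-1,"claw":26},{"translation":[0.007,0.15,0],"roll":-1,"claw":26},{"translation":[0.007,0.15,0],"roll":-1,"claw":26},{"translation":[0.007,0.15,0],"roll":-1,"claw":26},{"translation":[0.007,0.15,0],"roll":-1,"claw":26},{"translation":[0.007,0.15,0],"roll":-1,"claw":26},{"translation":[0.007,0.15,0],"roll":-1,"claw":26},{"translation":[0.007,0.15,0],"roll":-1,"claw":26},{"translation":[0.007,0.15,0],"roll":-0.6,"claw":26}]'
python3 - <<'E'
from go import *
s=telemetry.state();v=s["position"][:2]-[.548,.158];print(np.hypot(*v),np.degrees(np.arctan2(v[1],v[0])))
a=np.radians(176);to(.548+.0855*np.cos(a),.158+.0855*np.sin(a),.052,-4)
E
```

```text
time: 7.95
position: [0.4634, 0.1644, 0.0519]
tcp_rot: [-3.135, -0.006, -0.07]
contact_force: [-4.5, 16.2, 2.0]
gripper_width: 0.0264
finger_force: 10.0
0.08479931743163999 175.64952029167972
t 7.95 pos [0.4634 0.1644 0.0519] rpy [-179.65   -0.33   -4.02] F [-4.5 16.2  2. ] w 0.0264
roll units -0.0 shift units now [-0.01  0.01 -0.  ] after roll [-0.01  0.01 -0.  ]
```

```bash
python3 -m pendant '[{"translation":[0,0.04,0],"roll":0,"claw":26},{"translation":[0,0.03,0],"roll":0,"claw":26},{"translation":[0,0,0],"roll":0,"claw":26}]'
```

```text
time: 8.32
position: [0.4636, 0.1645, 0.0519]
tcp_rot: [-3.13, -0.008, -0.072]
contact_force: [-7.5, 19.0, -0.6]
gripper_width: 0.0262
finger_force: 9.5
```

```bash
python3 -m pendant '[{"translation":[0,-0.08,0],"roll":0,"claw":45},{"translation":[0,0,0],"roll":0,"claw":45},{"translation":[0,0,-0.6],"roll":0,"claw":45},{"translation":[0,0,-1],"roll":0,"claw":45},{"translation":[0,0,-1],"roll":0,"claw":45},{"translation":[0,0.7,-1],"roll":0,"claw":80},{"translation":[0,1,-0.4],"roll":0,"claw":80},{"translation":[0,0.5,0],"roll":0,"claw":80},{"translation":[0,0,0],"roll":0,"claw":80},{"translation":[0,0,0],"roll":0,"claw":80}]'
python3 - <<'E'
from m import *
np.set_printoptions(precision=4,suppress=True)
im,d,W,p=cap("wrist");save("w2",im);np.savez("w2.npz",im=im,W=W);M=masks(im)
for k in("red","blue"):
    N,L,st,ce=cv2.connectedComponentsWithStats(M[k].astype(np.uint8))
    for i in range(1,N):
        if st[i,4]<30: continue
        q=W[L==i];q=q[~np.isnan(q[:,0])]
        print(k,ce[i],st[i],"med",np.median(q,0),"ray",rays(ce[i:i+1],p,.036 if k=="blue" else .08))
E
```

```text
time: 9.57
position: [0.4533, 0.0524, 0.2498]
tcp_rot: [3.141, 0.0, -0.074]
contact_force: [0.8, -0.3, -0.7]
gripper_width: 0.0802
finger_force: 0.0
red [167.1961 139.8922] [157 110  21  62 974] med [0.5023 0.1638 0.0447] ray [[0.5037 0.1522 0.08  ]]
red [158.1058 185.5416] [147 174  23  23 397] med [0.4633 0.1668 0.0808] ray [[0.4632 0.1672 0.08  ]]
blue [340.5085  34.9231] [333  26  16  18 234] med [ 0.5863 -0.0119  0.0379] ray [[ 0.5865 -0.012   0.036 ]]
blue [315.4064  56.7945] [308  49  16  17 219] med [0.5689 0.0128 0.0377] ray [[0.5691 0.0126 0.036 ]]
```

View pics/w2.png

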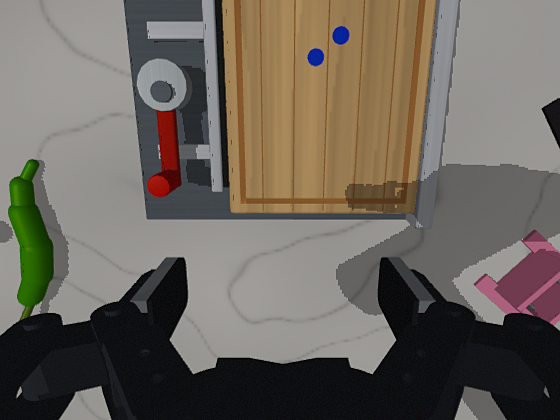

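The lever lies beside the jaw, with the knob at (158,185) and the jaw's black pad against the board edge at about x=225. The dots are at (315,57) and (340,35). I'll check the lever angle numerically and measure the meter.

```bash
python3 - <<'E'
from m import *
np.set_printoptions(precision=4,suppress=True)
f=np.load("w2.npz");im,W=f["im"],f["W"];M=masks(im)
def ang(q):
    v=cv2.fitLine(q[:,:2].astype(np.float32),cv2.DIST_HUBER,0,.01,.01).ravel();return np.degrees(np.arctan2(v[1],v[0])),v[2:]
q=W[105:175,150:190][M["red"][105:175,150:190]];q=q[abs(q[:,2]-.0445)<.003];print("bar",ang(q))
# bar edges per row midpoint
mid=[np.mean(W[r,150:190][M["red"][r,150:190]],0) for r in range(112,170,4)];print("mids",ang(np.array(mid)))
# jaw front bar: z~.038 grey
J=W[0:190,195:225];jm=abs(J[...,2]-.0385)<.002;print("jaw",ang(J[jm]),jm.sum())
# board right-side edge (wood z36) : leftmost wood per row
wd=(abs(W[...,2]-.037)<.003)&M["wood"];e=np.array([W[r,np.argmax(wd[r,200:])+200] for r in range(10,195,5)]);print("edge",ang(e))
pv=W[55:115,130:195].reshape(-1,3);pv=pv[(pv[:,2]>.047)];pv=pv[~np.isnan(pv[:,0])];print("piv",cv2.minEnclosingCircle(pv[:,:2].astype(np.float32)),pv[:,2].max())
E
```

```text
bar (np.float32(-4.1878314), array([0.502 , 0.1639], dtype=float32))
mids (np.float32(-3.7582831), array([0.4975, 0.1642], dtype=float32))
jaw (np.float32(-4.728506), array([0.5439, 0.1138], dtype=float32)) 2502
edge (np.float32(-4.261584), array([0.534 , 0.1026], dtype=float32))
piv ((0.5534586310386658, 0.1598992794752121), 0.023716043680906296) 0.05329432128630116
```

The lever bar (-4.2°) is parallel to the jaw, so it is fully swung. The dots are 30.1 mm apart with their midpoint at (0.5778, 0.0003) and line at -54.7°. Next is the meter.

```bash
python3 -m pendant '[{"translation":[-0.07,0.93,-0.16],"roll":0,"claw":80},{"translation":[-0.07,0.93,-0.16],"roll":0,"claw":80},{"translation":[-0.07,0.93,-0.16],"roll":0,"claw":80},{"translation":[-0.07,0.93,-0.16],"roll":0,"claw":80},{"translation":[-0.07,0.93,-0.16],"roll":0,"claw":80},{"translation":[-0.07,0.93,-0.16],"roll":0,"claw":80},{"translation":[0,0,0],"roll":1,"claw":80},{"translation":[0,0,0],"roll":1,"claw":80},{"translation":[0,0,0],"roll":1,"claw":80},{"translation":[0,0,0],"roll":1,"claw":80},{"translation":[0,0,0],"roll":1,"claw":80},{"translation":[0,0,0],"roll":1,"claw":80}]' >/dev/null
python3 -m pendant '[{"translation":[0,0,0],"roll":1,"claw":80},{"translation":[0,0,0],"roll":1,"claw":80},{"translation":[0,0,0],"roll":1,"claw":80},{"translation":[0,0,0],"roll":1,"claw":80},{"translation":[0,0,0],"roll":1,"claw":80},{"translation":[0,0,0],"roll":0,"claw":80}]'
python3 - <<'E'
from m import *
np.set_printoptions(precision=4,suppress=True)
im,d,W,p=cap("wrist");save("w3",im);np.savez("w3.npz",im=im,W=W);M=masks(im)
top=abs(W[...,2]-.155)<.006
q=W[top];print(len(q),cv2.minAreaRect(q[:,:2].astype(np.float32)),q.mean(0))
top2=top&M["yel"];r=np.argwhere(top2)[:,::-1].astype(np.float32);print("px",cv2.minAreaRect(r));w=rays(cv2.boxPoints(cv2.minAreaRect(r)),p,.154);print(w,w.mean(0))
e=[w[1]-w[0],w[2]-w[1]];print([(np.linalg.norm(x),np.degrees(np.arctan2(x[1],x[0]))) for x in e])
E
```

```text
time: 11.88
position: [0.4126, -0.2236, 0.2974]
tcp_rot: [3.141, 0.001, -1.031]
contact_force: [-0.0, 0.2, -0.2]
gripper_width: 0.0803
finger_force: 0.0
2712 ((0.4884801208972931, -0.29685765504837036), (0.029951607808470726, 0.05186633765697479), 30.280881881713867) [ 0.4882 -0.2974  0.1547]
px ((246.99996948242188, 64.49999237060547), (70.99998474121094, 37.99999237060547), 90.0)
[[ 0.5129 -0.3116  0.154 ]
 [ 0.4883 -0.3263  0.154 ]
 [ 0.4625 -0.2821  0.154 ]
 [ 0.4883 -0.2665  0.154 ]] [ 0.488  -0.2966  0.154 ]
[(np.float64(0.028701585892407244), np.float64(-149.03012907311458)), (np.float64(0.051248931349379676), np.float64(120.26967588939719))]
```

View pics/w3.png

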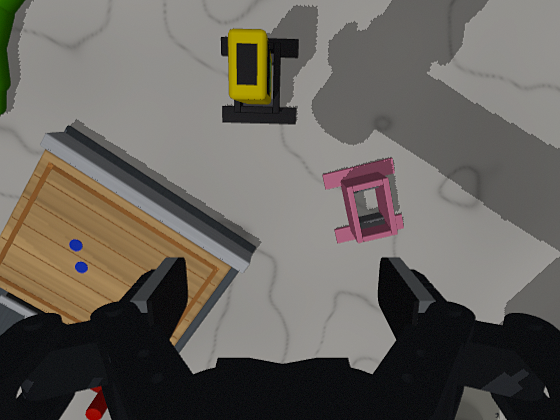

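The wrist view shows the meter top at (248,64), upright in the black dock, with the pink dock apart at (367,205). The meter centre is (0.4882, -0.297) with its x axis at 30.4° and top 30 x 52 mm at z 0.155, as specified.

```bash
python3 go.py .4882 -.297 .18 -59.5
```

```text
t 11.93 pos [ 0.4125 -0.2237  0.2975] rpy [ 1.7996e+02  3.0000e-02 -5.9040e+01] F [ 0.2  0.6 -0.3] w 0.0799
roll units 0.09 shift units now [ 2.04 -0.54  2.35] after roll [ 2.03 -0.56  2.35]
```

```bash
python3 -m pendant '[{"translation":[0.68,-0.18,0],"roll":0.09,"claw":72},{"translation":[0.68,-0.19,0.2],"roll":0,"claw":72},{"translation":[0.67,-0.19,0.5],"roll":0,"claw":72},{"translation":[0,0,0.8],"roll":0,"claw":72},{"translation":[0,0,0.5],"roll":0,"claw":72},{"translation":[0,0,0],"roll":0,"claw":72},{"translation":[0,0,0],"roll":0,"claw":72}]'
python3 go.py .4882 -.297 .098 -59.5
```

```text
time: 12.8
position: [0.4887, -0.2976, 0.1991]
tcp_rot: [-3.141, -0.002, -1.039]
contact_force: [0.4, 0.1, -0.4]
gripper_width: 0.0719
finger_force: 0.0
t 12.8 pos [ 0.4887 -0.2976  0.1991] rpy [-1.7995e+02 -1.1000e-01 -5.9560e+01] F [ 0.4  0.1 -0.4] w 0.0719
roll units -0.01 shift units now [-0.02  0.    2.02] after roll [-0.02  0.    2.02]
```

```bash
python3 -m pendant '[{"translation":[-0.01,0,0.6],"roll":0,"claw":72},{"translation":[-0.01,0,0.6],"roll":0,"claw":72},{"translation":[0,0,0.5],"roll":0,"claw":72},{"translation":[0,0,0.32],"roll":0,"claw":72},{"translation":[0,0,0],"roll":0,"claw":72},{"translation":[0,0,0],"roll":0,"claw":20},{"translation":[0,0,0],"roll":0,"claw":20},{"translation":[0,0,0],"roll":0,"claw":20},{"translation":[0,0,0],"roll":0,"claw":20},{"translation":[0,0,0],"roll":0,"claw":20}]' 45
```

```text
time: 14.05
position: [0.4881, -0.2968, 0.098]
tcp_rot: [-3.14, -0.002, -1.04]
contact_force: [-0.9, 1.0, 5.7]
gripper_width: 0.0297
finger_force: 40.8
```

```bash
python3 -m pendant '[{"translation":[0,0,-0.2],"roll":0,"claw":20},{"translation":[0,0,-0.4],"roll":0,"claw":20},{"translation":[0,0,-0.6],"roll":0,"claw":20},{"translation":[0,0,-0.6],"roll":0,"claw":20},{"translation":[0,0,-0.4],"roll":0,"claw":20},{"translation":[0,0,0],"roll":0,"claw":20},{"translation":[0,0,0],"roll":0,"claw":20}]'
python3 go.py .5778 .0003 .208 -54.7
python3 - <<'E'
from m import *
np.set_printoptions(precision=4,suppress=True)
for n in("scene","side"):
    im,d,W,p=cap(n);M=masks(im)["yel"];q=W[M];q=q[~np.isnan(q[:,0])];z=np.percentile(q[:,2],97);t=q[q[:,2]>z-.007];print(n,len(q),z,np.median(t,0),cv2.minAreaRect(t[:,:2].astype(np.float32)))
    c=np.argwhere(M).mean(0).astype(int);save("lift_"+n,cv2.resize(im[max(c[0]-50,0):c[0]+80,max(0,c[1]-60):c[1]+60],None,fx=4,fy=4,interpolation=cv2.INTER_CUBIC))
E
```

```text
time: 14.92
position: [0.4864, -0.2961, 0.2055]
tcp_rot: [3.14, 0.002, -1.041]
contact_force: [-0.3, 0.0, -2.2]
gripper_width: 0.0297
finger_force: 40.6
t 14.93 pos [ 0.4864 -0.2961  0.2055] rpy [ 1.7993e+02  1.4000e-01 -5.9660e+01] F [-0.3  0.  -2.2] w 0.0297
roll units -0.99 shift units now [-4.19 -4.57 -0.05] after roll [-3.78 -4.92 -0.05]
scene 242 0.26239743967766443 [ 0.4895 -0.2785  0.2606] ((0.49320080876350403, -0.2932162582874298), (0.028144080191850662, 0.044612690806388855), 32.38652420043945)
side 80 0.2634280124119497 [ 0.4947 -0.3143  0.2614] ((0.4926290810108185, -0.3099856674671173), (0.028877340257167816, 0.021488215774297714), 38.357418060302734)
```

View pics/lift_scene.png

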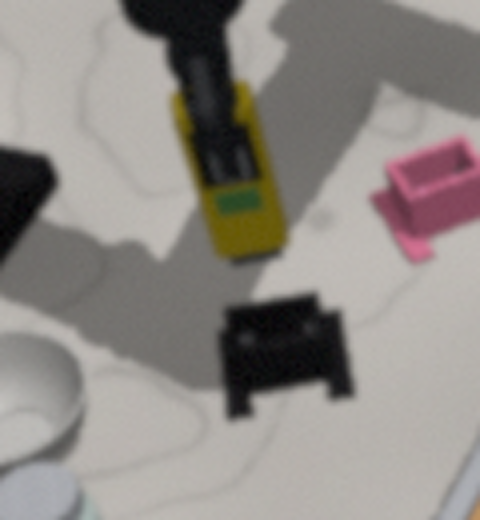

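The crop shows the meter lifted clear of the black dock, upright in the gripper, with the pins visible. Tip offset below the TCP is about 93 mm, so contact is expected at TCP z ≈ 0.129.

```bash
python3 -m pendant '[{"translation":[0,0,0],"roll":-0.5,"claw":20},{"translation":[-0.3,-0.4,0],"roll":-0.5,"claw":20},{"translation":[-0.6,-0.7,0],"roll":0,"claw":20},{"translation":[-0.6,-0.8,0],"roll":0,"claw":20},{"translation":[-0.6,-0.8,0],"roll":0,"claw":20},{"translation":[-0.6,-0.8,0],"roll":0,"claw":20},{"translation":[-0.6,-0.8,0],"roll":0,"claw":20},{"translation":[-0.4,-0.5,0],"roll":0,"claw":20},{"translation":[0,0,0],"roll":0,"claw":20},{"translation":[0,0,0],"roll":0,"claw":20}]'
python3 go.py .5778 .0003 .14 -54.7
```

```text
time: 16.27
position: [0.5764, -0.0075, 0.2059]
tcp_rot: [3.14, 0.001, -0.954]
contact_force: [0.2, -0.1, -1.4]
gripper_width: 0.0293
finger_force: 40.6
t 16.27 pos [ 0.5764 -0.0075  0.2059] rpy [ 1.7989e+02  4.0000e-02 -5.4630e+01] F [ 0.2 -0.1 -1.4] w 0.0293
roll units 0.01 shift units now [-0.11 -0.12  1.32] after roll [-0.11 -0.11  1.32]
```

```bash
python3 -m pendant '[{"translation":[-0.11,-0.11,0.2],"roll":0,"claw":20},{"translation":[0,0,0.6],"roll":0,"claw":20},{"translation":[0,0,0.5],"roll":0,"claw":20},{"translation":[0,0,0],"roll":0,"claw":20},{"translation":[0,0,0],"roll":0,"claw":20}]'
python3 go.py .5778 .0003 .129 -54.7
python3 - <<'E'
from m import *
np.set_printoptions(precision=4,suppress=True)
c=[]
for n in("scene","side"):
    im,d,W,p=cap(n);R=np.array(p["R"]);t=np.array(p["t"])
    s=telemetry.state();b=np.arctan2(-.0246,.0174)
    pts={}
    for sg in(1,-1):
        X=np.r_[s["position"][:2]+sg*.015*np.array([np.cos(s["tcp_rot"][2]),np.sin(s["tcp_rot"][2])]),s["position"][2]-.093]
        x=R@X+t;pts[sg]=(p["fx"]*x[0]/x[2]+p["cx"],p["fy"]*x[1]/x[2]+p["cy"])
    print(n,pts)
    u,v=map(int,np.mean(list(pts.values()),0));print(u,v)
    c.append(cv2.resize(im[v-35:v+25,u-35:u+35],None,fx=5.5,fy=5.5,interpolation=cv2.INTER_CUBIC))
    M=masks(im)["blue"];N,L,st,ce=cv2.connectedComponentsWithStats(M.astype(np.uint8));print([(ce[i],st[i,4]) for i in range(1,N)])
save("over",np.hstack(c))
E
```

```text
time: 16.9
position: [0.5789, 0.0003, 0.1426]
tcp_rot: [-3.14, -0.001, -0.954]
contact_force: [1.0, 1.1, -1.0]
gripper_width: 0.0294
finger_force: 40.6
t 16.9 pos [5.789e-01 3.000e-04 1.426e-01] rpy [-1.7994e+02 -6.0000e-02 -5.4650e+01] F [ 1.   1.1 -1. ] w 0.0294
roll units 0.01 shift units now [-0.01  0.02  0.27] after roll [-0.01  0.02  0.27]
scene {1: (np.float64(267.91359378730436), np.float64(231.416104530934)), -1: (np.float64(278.37409654827155), np.float64(228.3288703027682))}
273 229
[(array([278. , 230.5]), np.int32(6)), (array([268. , 233.5]), np.int32(6))]
side {1: (np.float64(297.6577667735343), np.float64(219.3122930086783)), -1: (np.float64(290.26267526632404), np.float64(213.5320477164321))}
293 216
[(array([289.2, 216. ]), np.int32(10)), (array([296.5, 222. ]), np.int32(12))]
```

View pics/over.png

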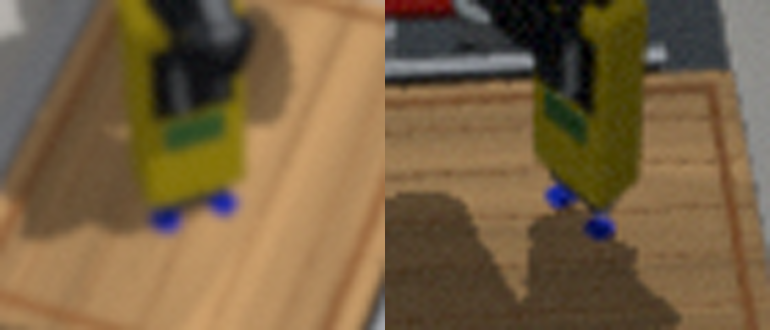

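The pins hover just above the two dots in both views: scene (268,231)/(278,228) and side (298,219)/(290,214). I'll compare landing pixels with the dots.

```bash
python3 - <<'E'
from m import *
np.set_printoptions(precision=4,suppress=True)
s=telemetry.state();y=s["tcp_rot"][2];print("pins",[s["position"][:2]+g*.015*np.array([np.cos(y),np.sin(y)]) for g in(1,-1)])
for n,px in(("side",[[296.5,222],[289.2,216]]),("scene",[[268,233.5],[278,230.5]])):
    print(n,rays(np.array(px,float),vision.camera_params(n),.036)[:,:2])
E
```

```text
pins [array([ 0.5878, -0.0117]), array([0.5704, 0.0127])]
side [[ 0.5852 -0.0094]
 [ 0.568   0.016 ]]
scene [[ 0.5848 -0.0132]
 [ 0.5679  0.0105]]
```

```bash
python3 -m pendant '[{"translation":[-0.02,0.03,0.1],"roll":0,"claw":20},{"translation":[0,0,0.1],"roll":0,"claw":20},{"translation":[0,0,0],"roll":0,"claw":20},{"translation":[0,0,0],"roll":0,"claw":20}]'
python3 -m pendant '[{"translation":[0,0,0.05],"roll":0,"claw":20},{"translation":[0,0,0.03],"roll":0,"claw":20},{"translation":[0,0,0],"roll":0,"claw":20},{"translation":[0,0,0],"roll":0,"claw":20}]'; python3 go.py .577 .0005 .124 -54.7
```

```text
time: 17.5
position: [0.5766, 0.0005, 0.1318]
tcp_rot: [-3.142, -0.0, -0.953]
contact_force: [-0.2, -0.2, -0.2]
gripper_width: 0.0294
finger_force: 40.6
time: 18.0
position: [0.5764, 0.0005, 0.128]
tcp_rot: [3.142, -0.0, -0.953]
contact_force: [-0.1, -0.1, -0.6]
gripper_width: 0.0299
finger_force: 40.8
t 18.0 pos [5.764e-01 5.000e-04 1.280e-01] rpy [180.    -0.   -54.63] F [-0.1 -0.1 -0.6] w 0.0299
roll units 0.01 shift units now [ 0.01 -0.01  0.08] after roll [ 0.01 -0.01  0.08]
```

```bash
for i in 1; do python3 -m pendant '[{"translation":[0,0,0.05],"roll":0,"claw":20},{"translation":[0,0,0],"roll":0,"claw":20},{"translation":[0,0,0],"roll":0,"claw":20}]'|grep -E "posi|contact"; python3 -c "
from rig import telemetry,vision
import numpy as np
f=[]
for i in range(6):
  vision.capture('side');s=telemetry.state();f.append([*s['contact_force'],s['position'][2]])
print(np.mean(f,0).round(4),np.std(f,0).round(4))"; done
```

```text
position: [0.5766, 0.0005, 0.1256]
contact_force: [-1.2, -0.4, 2.2]
[-0.9351  0.258   1.9814  0.1255] [0.421  0.2802 0.346  0.    ]
```

```bash
python3 -m pendant '[{"translation":[0,0,0.035],"roll":0,"claw":20},{"translation":[0,0,0],"roll":0,"claw":20},{"translation":[0,0,0],"roll":0,"claw":20}]'|grep -E "posi|contact"; python3 -c "
from h import *
f=[]
for i in range(8):
  im,_=vision.capture('side');s=telemetry.state();f.append([*s['contact_force'],s['position'][2]])
print(np.mean(f,0).round(4),np.std(f,0).round(4),s['tcp_rot'],s['position'],s['time'])
sc,_=vision.capture('scene')
g=lambda a:cv2.resize(a,None,fx=4,fy=4,interpolation=cv2.INTER_CUBIC)
save('press',np.hstack([g(im[140:265,215:315]),g(sc[170:295,230:330])]))"
```

```text
position: [0.5766, 0.0005, 0.1237]
contact_force: [-0.5, -1.1, 2.8]
[-0.6824  0.0956  2.7018  0.1237] [0.404  0.2754 0.5657 0.    ] [-3.14138149e+00 -1.37981355e-04 -9.53459638e-01] [5.76566408e-01 4.80084368e-04 1.23622425e-01] 19.45
```

View pics/press.png

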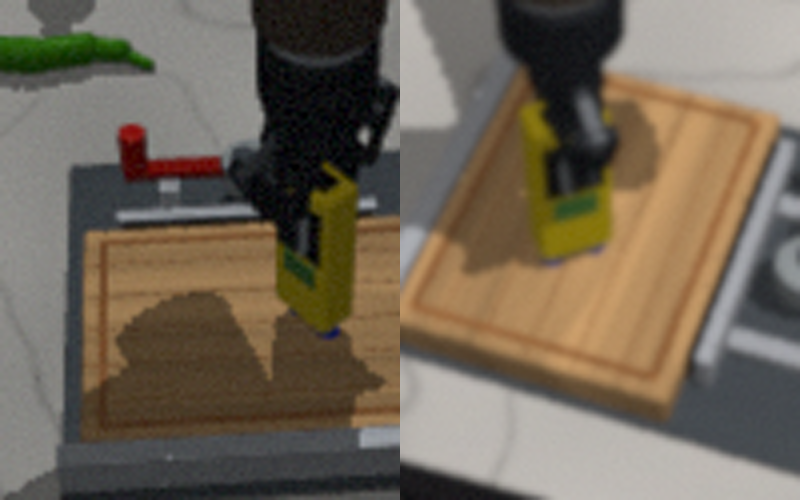

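The press view shows the meter upright with the pins on the blue dots, just peeking out at side (325,332) and scene (550,260)/(600,250). The lever still lies beside the jaw. By force (4.4 N) and by height the pin head is in about 4.3–5.3 mm, so I'm handing in.

```bash
python3 -c "
from rig import close_job
print(close_job())"
```

```text
the job is handed in; nothing more can be done
None
```

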